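Re-rack valve cartridges in reverse order for assembly

TASK

The four valve cartridges stand in the grey strip-down rack in the order they came off the manifold, the first one off being next to that rack's orange block. Move them one by one into the slots of the white assembly rack in reverse order, so that the last one off stands in the slot next to the white rack's orange block and the first one off in the slot farthest from it. Keep them upright, set each down gently without dropping or toppling it, and leave all four standing fully down in their slots.

Things in the scene. Friction and masses are not known exactly. Their poses are not given: they have to be found in the camera images.
- cartridge_red: loose valve cartridge with red cap, 80 mm tall, about 200 g, round about z: steel foot 26 mm diameter from 0 to 30 mm up, brass collar 34 mm from 30 to 37 mm, neck 24 mm, red cap 30 mm diameter from 42 to 80 mm: grip the cap. Origin: centre of its underside. At the start upright in the red cup, its underside 16 mm above the bench
- cartridge_yellow: loose valve cartridge with yellow cap, 80 mm tall, about 200 g, round about z: steel foot 26 mm diameter from 0 to 30 mm up, brass collar 34 mm from 30 to 37 mm, neck 24 mm, yellow cap 30 mm diameter from 42 to 80 mm: grip the cap. Origin: centre of its underside. At the start upright in the yellow cup, its underside 16 mm above the bench
- cartridge_blue: loose valve cartridge with blue cap, 80 mm tall, about 200 g, round about z: steel foot 26 mm diameter from 0 to 30 mm up, brass collar 34 mm from 30 to 37 mm, neck 24 mm, blue cap 30 mm diameter from 42 to 80 mm: grip the cap. Origin: centre of its underside. At the start upright in the blue cup, its underside 16 mm above the bench
- cartridge_black: loose valve cartridge with black cap, 80 mm tall, about 200 g, round about z: steel foot 26 mm diameter from 0 to 30 mm up, brass collar 34 mm from 30 to 37 mm, neck 24 mm, black cap 30 mm diameter from 42 to 80 mm: grip the cap. Origin: centre of its underside. At the start upright in the black cup, its underside 16 mm above the bench
- cup_red: red open parking cup, fixed on the grey strip-down rack; holds the red cartridge at the start. Outside 44, inside 34 mm diameter, 18 mm tall, floor 4 mm thick. Origin: centre of its underside, 12 mm above the bench. y runs along the row (pitch 60 mm), x across it. Cups stay put, so they still show the starting order later
- cup_yellow: yellow open parking cup, fixed on the grey strip-down rack; holds the yellow cartridge at the start. Outside 44, inside 34 mm diameter, 18 mm tall, floor 4 mm thick. Origin: centre of its underside, 12 mm above the bench. y runs along the row (pitch 60 mm), x across it. Cups stay put, so they still show the starting order later
- cup_blue: blue open parking cup, fixed on the grey strip-down rack; holds the blue cartridge at the start. Outside 44, inside 34 mm diameter, 18 mm tall, floor 4 mm thick. Origin: centre of its underside, 12 mm above the bench. y runs along the row (pitch 60 mm), x across it. Cups stay put, so they still show the starting order later
- cup_black: black open parking cup, fixed on the grey strip-down rack; holds the black cartridge at the start. Outside 44, inside 34 mm diameter, 18 mm tall, floor 4 mm thick. Origin: centre of its underside, 12 mm above the bench. y runs along the row (pitch 60 mm), x across it. Cups stay put, so they still show the starting order later
- first_marker: orange block, 50 x 16 x 32 mm high, fixed at one end (either) of the grey rack (80 x 284 x 12 mm; low grey block at its other end): marks the first one off. Origin: centre of its underside, 12 mm above the bench, in line with the row; the cups' centres are 38, 98, 158 and 218 mm away
- assembly_rack: fixed white rack, 80 mm (x, across) by 284 mm (y, along the row) by 30 mm tall; four round slots, 40 mm diameter, 15 mm deep, dark floors 15 mm above the bench, at x = 0, y = -90, -30, +30, +90 mm. Origin: centre of its underside. Orange block, 50 x 16 x 14 mm high, on its top at the +y end (y = 128 mm). The racks may swap sides of the bench

How it is judged (in metres and radians):
At the end, for the whole second after the job is handed in: all four stand in the white rack in reversed order (first off farthest from its orange block, last off next to it), each within 12 mm of its slot centre along and across the row, underside within 5 mm of the slot floor, within 0.1 rad of upright, at rest, released (((horizontal distance between cup_red and first_marker between 0.018 and 0.058 m and y of cartridge_red in the frame of assembly_rack between -0.102 and -0.078 m) or (horizontal distance between cup_red and first_marker between 0.078 and 0.118 m and y of cartridge_red in the frame of assembly_rack between -0.042 and -0.018 m) or (horizontal distance between cup_red and first_marker between 0.138 and 0.178 m and y of cartridge_red in the frame of assembly_rack between 0.018 and 0.042 m) or (horizontal distance between cup_red and first_marker between 0.198 and 0.238 m and y of cartridge_red in the frame of assembly_rack between 0.078 and 0.102 m)) and x of cartridge_red in the frame of assembly_rack between -0.012 and 0.012 m and z of cartridge_red in the frame of assembly_rack between 0.01 and 0.02 m and angle between each of cartridge_red, cartridge_yellow, cartridge_blue, cartridge_black's own z axis and vertical below 0.1 rad and linear speed of each of cartridge_red, cartridge_yellow, cartridge_blue, cartridge_black below 0.02 m/s and contact force between each of cartridge_red, cartridge_yellow, cartridge_blue, cartridge_black and the fingers below 0.1 N and ((horizontal distance between cup_yellow and first_marker between 0.018 and 0.058 m and y of cartridge_yellow in the frame of assembly_rack between -0.102 and -0.078 m) or (horizontal distance between cup_yellow and first_marker between 0.078 and 0.118 m and y of cartridge_yellow in the frame of assembly_rack between -0.042 and -0.018 m) or (horizontal distance between cup_yellow and first_marker between 0.138 and 0.178 m and y of cartridge_yellow in the frame of assembly_rack between 0.018 and 0.042 m) or (horizontal distance between cup_yellow and first_marker between 0.198 and 0.238 m and y of cartridge_yellow in the frame of assembly_rack between 0.078 and 0.102 m)) and x of cartridge_yellow in the frame of assembly_rack between -0.012 and 0.012 m and z of cartridge_yellow in the frame of assembly_rack between 0.01 and 0.02 m and ((horizontal distance between cup_blue and first_marker between 0.018 and 0.058 m and y of cartridge_blue in the frame of assembly_rack between -0.102 and -0.078 m) or (horizontal distance between cup_blue and first_marker between 0.078 and 0.118 m and y of cartridge_blue in the frame of assembly_rack between -0.042 and -0.018 m) or (horizontal distance between cup_blue and first_marker between 0.138 and 0.178 m and y of cartridge_blue in the frame of assembly_rack between 0.018 and 0.042 m) or (horizontal distance between cup_blue and first_marker between 0.198 and 0.238 m and y of cartridge_blue in the frame of assembly_rack between 0.078 and 0.102 m)) and x of cartridge_blue in the frame of assembly_rack between -0.012 and 0.012 m and z of cartridge_blue in the frame of assembly_rack between 0.01 and 0.02 m and ((horizontal distance between cup_black and first_marker between 0.018 and 0.058 m and y of cartridge_black in the frame of assembly_rack between -0.102 and -0.078 m) or (horizontal distance between cup_black and first_marker between 0.078 and 0.118 m and y of cartridge_black in the frame of assembly_rack between -0.042 and -0.018 m) or (horizontal distance between cup_black and first_marker between 0.138 and 0.178 m and y of cartridge_black in the frame of assembly_rack between 0.018 and 0.042 m) or (horizontal distance between cup_black and first_marker between 0.198 and 0.238 m and y of cartridge_black in the frame of assembly_rack between 0.078 and 0.102 m)) and x of cartridge_black in the frame of assembly_rack between -0.012 and 0.012 m and z of cartridge_black in the frame of assembly_rack between 0.01 and 0.02 m); the robot touches nothing.
It fails at once if a cartridge is tipped more than 0.7 rad from upright (angle between any of cartridge_red, cartridge_yellow, cartridge_blue, cartridge_black's own z axis and vertical above 0.7 rad).
It fails at once if a cartridge is dropped or flung: it moves faster than 0.6 m/s while not held ((linear speed of cartridge_red above 0.6 m/s and contact force between cartridge_red and the fingers below 0.01 N) or (linear speed of cartridge_yellow above 0.6 m/s and contact force between cartridge_yellow and the fingers below 0.01 N) or (linear speed of cartridge_blue above 0.6 m/s and contact force between cartridge_blue and the fingers below 0.01 N) or (linear speed of cartridge_black above 0.6 m/s and contact force between cartridge_black and the fingers below 0.01 N)).
It also fails if it takes over 109 s, if anything falls off the work surface, if the arm or the gripper's body presses on something with over 40 N, if the wrist force passes 120 N, or if a joint passes its speed limit or range.

ROBOT

A 6-joint arm with a two-finger parallel gripper is mounted at the origin on the work surface. World frame = base frame: x ahead of the robot, y to its left, z up, the work surface at z = 0. Lengths are in mm, angles in rad, forces in N, time in s.
With the tool pointing down it reaches from about 400 to 825 mm from the base axis. Payload 7 kg.
Tool frame: the origin (TCP) lies midway between the tips of the shut fingers; the grasp point (between the pads) lies 19 mm behind it; z points along the fingers, y is the line along which they close (so a half turn about z gives the same grasp; the last joint's range is limited). The gripper opens to 88 mm and grips with 3 to 60 N. Pads are 19 mm wide; open, the fingers measure 130 mm over their backs; the gripper's body (78 mm by 193 mm) begins 47 mm behind the grasp point.
Start: joints at [1.434, 0.359, 0.012, 0, -1.224, -0.288], TCP at [278.199, 614.98, 226.561] pointing down, gripper open.
Joint ranges: [-3.07, 3.07], [-1.43, 2.12], [-1.02, 1.25], [-3.03, 1.67], [-3.05, -0], [-3.03, 3.03]. Speed limits (rad/s): [2.39, 2.39, 3.01, 3.14, 3.14, 3.14].

INTERFACE

Orientations are given as a unit quaternion [x, y, z, w].
In Python, from station import arm gives the robot as it stands.
- The arm moves only by the tool servo_tool, never from a script. Its argument "targets" is a list of rows, each a list of 3 entries, a list of its own where there are three numbers: the opening, from 0 (shut) to 1 (fully open), then the shift along the tool's x, y, z scaled (see below), then the turn about the tool's z scaled (see below). A call has 1 to 5 rows; each row is the pose to reach, as a shift and turn from the pose commanded when the call began, along the tool's axes at that moment, turning the shorter way round; what a row does not reach only later rows make up. The controller multiplies each number of a shift by 300 mm and each number of a turn by 180 degrees. A row lasts 1/12 s, in which the tool goes at most 41.7 mm and 7.16 degrees, less where a joint would pass 70% of its speed; a pose out of reach is approached as far as the arm can. A call with a number of a shift or a turn outside -1 to 1 is refused whole. A call with a gripper value outside its range is refused whole. The fingers move at their own pace and stop on an object; "squeeze" is the grip in N (left out, the last holds). Time passes only in rows, so rows that repeat a pose let the fingers close. It gives the time, the measured TCP pose, the force, the opening and the grip force at its end, in the units of the state.
- arm.observe(): the state, without advancing time (a new reading comes with each control period).
- arm.read_camera(name): name is "side" or "top" or "wrist"; returns a dict with "image" (400x640x3 uint8, blue, green, red), "depth" (400x640 float32, mm along the optical axis (not along the pixel's ray), 0 where there is no reading), "fx", "fy", "cx", "cy" (pixels), "R" (3x3) and "t" (3): a world point X has camera coordinates R X + t; the wrist camera has in their place "tool_from_camera" (4x4, takes a point from camera to tool coordinates, whose origin is the TCP and whose axes are the flange's). Camera axes: x right, y down, z forward; pixel columns grow to the right and rows downward; lengths in mm; the calibration is good to about 2 mm. A picture is of the moment at which its call begins: read the wrist's pose just before it.
- arm.job_done(): hands the job in; it is judged then, once.
The state is a dict: "clock": time; "q": joint angles; "qd": joint speeds; "effort": joint torques, N m; "tcp_pos": TCP position; "ee_rot": TCP orientation; "wrist_force": force on the tool from outside, world axes, zero at the start; "moment": the same for the moment, N m; "finger_gap": finger opening in mm; "grip_force": force on a finger pad.
Only numpy, scipy, OpenCV 4.12 (cv2) and the standard library are available. Lean on these libraries where they do the work, as an engineer would, in place of code of your own. Each camera call takes 0.05 s, during which the arm holds its last target. There are 200 camera calls.

## Working session

There is one attempt and no reset: what is moved stays moved. The work goes in short steps, Python scripts to look and compute and a tool call to move; the robot and the scene stay as the last step left them, time stands still between calls to the robot, and variables do not carry over. Pictures are saved under pics/ and viewed, at most 14 in all, crops included, and the job is handed in when it is done.

Besides the shell and the picture viewer there is one more tool, called after "Call:" as name(argument=value, ...), one argument or row to a line, values as JSON. servo_tool: Moves the arm, as the interface text tells. Shifts and turns lie within -1 to 1; 1 stands for 300 mm of shift or 180 degrees of turn. Its arguments: {"type":"object","properties":{"targets":{"type":"array"},"squeeze":{"type":"number"}},"required":["targets"]}

```bash
mkdir -p pics
python3 - <<'E'
from station import arm
import cv2,numpy as np
s=arm.observe();print({k:np.round(s[k],3).tolist() for k in('clock','tcp_pos','ee_rot','finger_gap','wrist_force')})
for n in('top','side'):
    c=arm.read_camera(n);cv2.imwrite(f'pics/{n}0.png',c['image']);np.savez(f'{n}0.npz',**c)
    print(n,c['fx'],c['cx'],c['cy'],np.round(c['R'],3).tolist(),np.round(c['t'],1).tolist())
E
```

```text
{'clock': 0.0, 'tcp_pos': [278.005, 614.562, 225.633], 'ee_rot': [0.978, -0.211, -0.0, 0.001], 'finger_gap': 87.409, 'wrist_force': [-0.117, -0.199, -0.225]}
top 401.63061743729247 318.611776680452 204.51530718021473 [[-0.012, -1.0, 0.004], [-0.995, 0.011, -0.101], [0.101, -0.005, -0.995]] [1.1, 509.6, 943.1]
side 409.4547852165041 319.04287325945506 205.92842531849368 [[0.794, -0.608, 0.004], [-0.371, -0.491, -0.788], [0.482, 0.624, -0.615]] [-396.9, 214.0, 768.1]
```

View pics/top0.png

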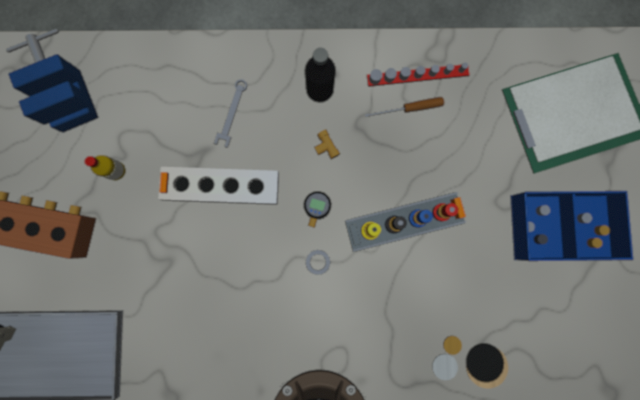

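View pics/side0.png

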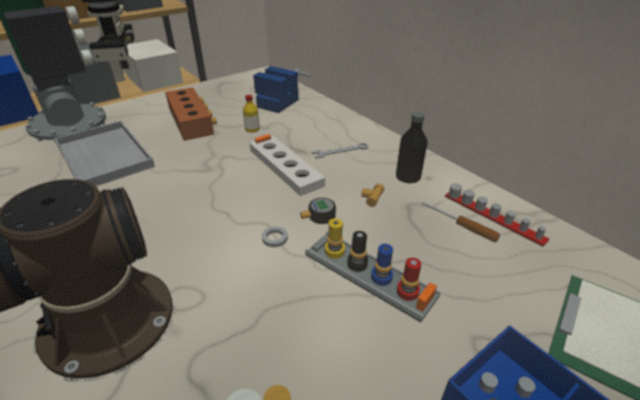

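The top view shows the grey rack with yellow (372,230), black (397,224), blue (420,217) and red (446,211), and the orange block next to red. The white rack's slots are at (181,184), (206,185), (231,186) and (256,186), with its orange block on the left at (164,183). The side view confirms this. The targets are red → 256, blue → 231, black → 206 and yellow → 181.

```bash
cat > m.py <<'E'
import cv2,numpy as np
class V:
    def __init__(s,c): s.__dict__.update({k:c[k] for k in c}); s.C=-s.R.T@s.t
    def ray(s,u,v):
        d=s.R.T@np.array([(u-s.cx)/s.fx,(v-s.cy)/s.fy,1.]); return d
    def plane(s,u,v,z): d=s.ray(u,v); return s.C+d*(z-s.C[2])/d[2]
    def cloud(s):
        v,u=np.mgrid[:400,:640]; P=np.stack([(u-s.cx)/s.fx,(v-s.cy)/s.fy,np.ones_like(u)],-1)*s.depth[...,None]
        return (P-s.t)@s.R
def tri(a,p,b,q):
    r=[v.ray(*x)/np.linalg.norm(v.ray(*x)) for v,x in((a,p),(b,q))]
    A=sum(np.eye(3)-np.outer(d,d) for d in r); bb=sum((np.eye(3)-np.outer(d,d))@v.C for d,v in zip(r,(a,b)))
    X=np.linalg.solve(A,bb); return X,np.linalg.norm(np.cross(X-a.C,r[0]))*2
E
python3 - <<'E'
from m import *
T=V(np.load('top0.npz'));S=V(np.load('side0.npz'))
def slots(v,x0,x1,y0,y1):
    g=cv2.cvtColor(v.image,cv2.COLOR_BGR2GRAY)[y0:y1,x0:x1]
    g=cv2.resize(g,None,fx=4,fy=4,interpolation=cv2.INTER_CUBIC)
    b=cv2.threshold(g,100,255,cv2.THRESH_BINARY_INV)[1]
    r=[]
    for c in cv2.findContours(b,cv2.RETR_LIST,cv2.CHAIN_APPROX_NONE)[0]:
        A=cv2.contourArea(c)
        if 800<A<8000 and len(c)>5:
            (x,y),ax,_=cv2.fitEllipse(c)
            if A>.8*np.pi/4*ax[0]*ax[1] and ax[0]>.4*ax[1]: r.append(((x+.5)/4-.5+x0,(y+.5)/4-.5+y0,A/16))
    return sorted(r)
a=slots(T,168,272,170,200);b=slots(S,255,325,138,190)
print(np.round(a,1).tolist());print(np.round(b,1).tolist())
if len(a)==len(b)==4:
    for p,q in zip(a,b): X,e=tri(T,p[:2],S,q[:2]);print('slot',X.round(1),'gap',round(e,1),'plane30',T.plane(*p[:2],30).round(1),S.plane(*q[:2],30).round(1))
for n,v in(('T',T),('S',S)):
    W=v.cloud();ok=(v.depth>0)
    m=ok&(W[...,2]>82)&(W[...,2]<108)&(abs(W[...,1]+180)<130)&(abs(W[...,0]-430)<110)
    k,l,st,ce=cv2.connectedComponentsWithStats(m.astype(np.uint8))
    for i in range(1,k):
        if st[i,4]>15:
            P=W[l==i];print(n,'cap',st[i,4],np.median(P,0).round(1),'ztop',np.percentile(P[:,2],90).round(1),v.image[l==i].mean(0).round(),'px',ce[i].round(1),T.plane(*ce[i],96).round(1) if n=='T' else S.plane(*ce[i],90).round(1))
    m=ok&(W[...,2]>22)&(W[...,2]<38)&(abs(W[...,1]-230)<170)&(abs(W[...,0]-490)<100)
    P=W[m];print(n,'white',len(P),P.mean(0).round(1),'z',np.median(P[:,2]).round(1))
# orange markers
for n,v in(('T',T),('S',S)):
    h=cv2.cvtColor(v.image,cv2.COLOR_BGR2HSV);m=cv2.inRange(h,(5,170,150),(16,255,255))
    k,l,st,ce=cv2.connectedComponentsWithStats(m)
    print(n,[(ce[i].round(1).tolist(),int(st[i,4])) for i in range(1,k) if st[i,4]>25])
E
```

```text
[[180.9, 183.3, 182.6], [205.7, 184.2, 182.4], [230.5, 185.1, 182.4], [255.4, 186.0, 180.9]]
[]
T cap 141 [ 488.1 -298.3   95.7] ztop 97.8 [ 50.  51. 126.] px [449.6 209.5] [ 488.  -297.5   96. ]
T cap 151 [ 474.  -242.1   95.7] ztop 97.7 [116.  70.  43.] px [425.1 216. ] [ 474.  -241.9   96. ]
T cap 155 [ 459.4 -183.4   95.6] ztop 97.4 [63. 61. 60.] px [399.3 222.6] [ 460.  -183.9   96. ]
T cap 142 [ 446.2 -126.7   95.8] ztop 97.5 [ 48. 144. 145.] px [373.6 229.2] [ 445.9 -126.2   96. ]
T white 2488 [552.4 224.6  29.8] z 29.9
S cap 181 [ 442.1 -130.9   96.5] ztop 98.7 [ 51. 123. 139.] px [335.6 225. ] [ 445.7 -126.6   90. ]
S cap 194 [ 456.4 -188.8   96.5] ztop 98.4 [59. 64. 65.] px [359.6 237.3] [ 460.  -184.9   90. ]
S cap 213 [ 469.8 -246.6   96.6] ztop 98.6 [106.  71.  58.] px [385.3 250.6] [ 474.3 -243.    90. ]
S cap 169 [ 482.6 -301.    97.2] ztop 98.7 [ 61.  66. 128.] px [411.5 263.5] [ 488.8 -297.2   90. ]
S white 1329 [550.6 215.8  30.7] z 31.6
T [([163.0, 182.1], 88), ([459.2, 207.1], 96)]
S [([262.6, 137.1], 29), ([427.0, 292.2], 146)]
```

```bash
cat > plan.py <<'E'
import numpy as np
from scipy.spatial.transform import Rotation as Ro
def plan(p,yaw,goal,gyaw):
    """tool-frame shift/300 and turn/180; yaw = world angle (deg) of tool y, tool pointing down"""
    def M(a): y=np.array([np.cos(np.radians(a)),np.sin(np.radians(a)),0]);z=np.array([0,0,-1.]);return np.c_[np.cross(y,z),y,z]
    d=M(yaw).T@(np.array(goal)-p); t=((yaw-gyaw+180)%360)-180
    return (d/300).round(4).tolist(),round(t/180,4),'rows',max(np.linalg.norm(d)/41.7,abs(t)/7.16).round(1)
def yaw(s):
    y=Ro.from_quat(s['ee_rot']).as_matrix()[:,1]; return np.degrees(np.arctan2(y[1],y[0]))
E
python3 - <<'E'
from m import *; from plan import *
from station import arm
T=V(np.load('top0.npz'));S=V(np.load('side0.npz'))
a=[(180.9,183.3),(205.7,184.2),(230.5,185.1),(255.4,186.0)]
g=cv2.resize(cv2.cvtColor(S.image,cv2.COLOR_BGR2GRAY)[138:190,250:325],None,fx=4,fy=4,interpolation=cv2.INTER_CUBIC)
b=[]
for c in cv2.findContours(cv2.adaptiveThreshold(g,255,0,cv2.THRESH_BINARY_INV,61,12),cv2.RETR_LIST,cv2.CHAIN_APPROX_NONE)[0]:
    if cv2.contourArea(c)>500:
        (x,y),ax,_=cv2.fitEllipse(c)
        if max(ax)<90 and min(ax)>20: b.append(((x+.5)/4-.5+250,(y+.5)/4-.5+138))
b=sorted(b);print(np.round(b,1).tolist())
for p in a: print(T.plane(*p,30).round(1))
if len(b)==4:
    for p,q in zip(a,b): X,e=tri(T,p,S,q);print(X.round(1),round(e,1))
P=np.array([T.plane(*p,30)[:2] for p in a]);d=P[3]-P[0];print('row',d,np.linalg.norm(d),np.degrees(np.arctan2(d[1],d[0])))
s=arm.observe();print(yaw(s))
w=arm.read_camera('wrist');print(w['tool_from_camera'].round(3).tolist(),w['fx'])
p=np.array([278.2,615,226.6])
c=P.mean(0);print(plan(p,yaw(s),[c[0],c[1],230],-180))
E
```

```text
[[269.3, 146.0], [279.4, 154.4], [290.2, 163.5], [296.9, 149.6], [301.9, 173.4], [318.0, 154.3]]
[564.4 326.7  30. ]
[561.6 266.9  30. ]
[558.7 207.1  30. ]
[555.8 147.1  30. ]
row [  -8.59150295 -179.59408234] 179.79946700454835 -92.73885338800252
-114.34347612497842
[[0.0, -0.956, -0.294, 79.847], [1.0, 0.0, -0.0, 0.454], [0.0, -0.294, 0.956, -158.163], [0.0, 0.0, 0.0, 1.0]] 321.76310684701036
([1.3756, 0.7607, -0.0113], np.float64(0.3648), 'rows', np.float64(11.3))
```

Call:
servo_tool(
  targets=[
    [1,[0.1,0.055,0],0.03],
    [1,[0.21,0.116,0],0.066],
    [1,[0.33,0.182,0],0.105],
    [1,[0.45,0.249,0],0.144],
    [1,[0.57,0.315,0],0.18],
  ],
)

```text
clock: 0.57
tcp_pos: [395.6, 456.7, 226.3]
ee_rot: [0.879, -0.478, -0.0, 0.0]
wrist_force: [1.3, 0.4, 0.0]
finger_gap: 87.7
grip_force: 0.0
```

Run:
```python
from plan import *
from station import arm
s=arm.observe();print(s['clock'],s['tcp_pos'],yaw(s),plan(s['tcp_pos'],yaw(s),[560,237,230],-182.74))
```

```text
0.5667 [395.57258273 456.74788097 226.32505757] -147.05403327995262 ([0.9128, -0.0616, -0.0122], np.float64(0.1983), 'rows', np.float64(6.6))
```

Call:
servo_tool(
  targets=[
    [1,[0.13,-0.008,0],0.038],
    [1,[0.26,-0.017,0],0.077],
    [1,[0.39,-0.026,0],0.115],
    [1,[0.52,-0.035,0],0.154],
    [1,[0.64,-0.043,-0.01],0.19],
  ],
)

```text
clock: 0.98
tcp_pos: [511.7, 302.8, 229.0]
ee_rot: [-0.699, 0.715, 0.0, -0.001]
wrist_force: [0.5, 1.3, 0.3]
finger_gap: 87.5
grip_force: 0.0
```

Run:
```python
from plan import *
from station import arm
s=arm.observe();print(s['clock'],s['tcp_pos'],yaw(s),plan(s['tcp_pos'],yaw(s),[560,237,230],-182.74))
```

```text
0.9833 [511.68511394 302.75279506 228.99583162] 178.69815599255682 ([0.2155, -0.166, -0.0033], np.float64(0.008), 'rows', np.float64(2.0))
```

Call:
servo_tool(
  targets=[
    [1,[0.11,-0.08,0],0.008],
    [1,[0.216,-0.166,-0.003],0.008],
    [1,[0.216,-0.166,-0.003],0.008],
    [1,[0.216,-0.166,-0.003],0.008],
  ],
)

```text
clock: 1.32
tcp_pos: [560.8, 237.2, 230.0]
ee_rot: [-0.691, 0.723, 0.0, -0.0]
wrist_force: [-0.0, -0.2, 0.1]
finger_gap: 87.5
grip_force: 0.0
```

```bash
cat >> m.py <<'E'
def wrist(arm):
    from scipy.spatial.transform import Rotation as Ro
    s=arm.observe();c=arm.read_camera('wrist');A=np.eye(4);A[:3,:3]=Ro.from_quat(s['ee_rot']).as_matrix();A[:3,3]=s['tcp_pos']
    B=np.linalg.inv(A@c['tool_from_camera']);c['R']=B[:3,:3];c['t']=B[:3,3];return s,V(c)
E
python3 - <<'E'
from m import *;from plan import *
from station import arm
s,w=wrist(arm);print(s['clock'],s['tcp_pos'],yaw(s))
cv2.imwrite('pics/w1.png',w.image);np.savez('w1.npz',**{k:getattr(w,k) for k in('image','depth','fx','fy','cx','cy','R','t')})
E
```

```text
1.3167 [560.81059809 237.17723712 229.98225361] 177.3968614613711
```

View pics/w1.png

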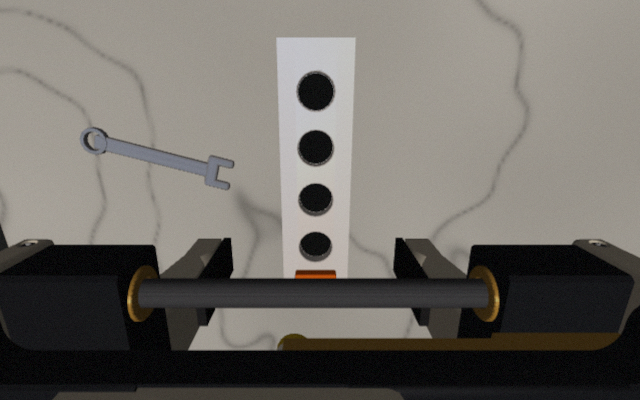

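The wrist view shows all four slots, at (316,92), (316,148), (316,200) and (316,246), with the orange block at (316,274), the +y end.

Run:
```python
from m import *;from plan import *
W=V(np.load('w1.npz'));T=V(np.load('top0.npz'));S=V(np.load('side0.npz'))
g=cv2.cvtColor(W.image,cv2.COLOR_BGR2GRAY)
wh=np.median(g[50:65,290:340]);print('white',wh)
r=[]
for c in cv2.findContours(cv2.threshold(g[60:262,290:342],.75*wh,255,1)[1],cv2.RETR_LIST,cv2.CHAIN_APPROX_NONE)[0]:
    if 400<cv2.contourArea(c)<2000: (x,y),ax,_=cv2.fitEllipse(c);r.append((x+290,y+60))
r=sorted(r,key=lambda p:p[1]);print(np.round(r,1).tolist())
a=[(180.9,183.3),(205.7,184.2),(230.5,185.1),(255.4,186.0)][::-1];b=[(269.3,146),(279.4,154.4),(290.2,163.5),(301.9,173.4)][::-1]
for p,q,t in zip(r,a,b): X,e=tri(W,p,T,q);Y,f=tri(W,p,S,t);print(W.plane(*p,30).round(1),T.plane(*q,30).round(1),S.plane(*t,30).round(1),'WT',X.round(1),round(e,1),'WS',Y.round(1),round(f,1))
```

```text
white 194.0
[[315.4, 90.7], [315.3, 147.8], [315.1, 199.4], [315.1, 246.4]]
[553.7 147.6  30. ] [555.8 147.1  30. ] [554.5 147.6  30. ] WT [554.5 147.1  34.4] 1.9 WS [554.  147.4  30.3] 0.6
[556.4 207.6  30. ] [558.7 207.1  30. ] [557.5 208.3  30. ] WT [556.8 205.5  40.8] 1.4 WS [556.6 207.4  30.8] 0.5
[559.2 267.4  30. ] [561.6 266.9  30. ] [560.4 268.   30. ] WT [559.1 262.6  45.7] 0.0 WS [559.4 266.9  30.9] 0.6
[561.8 327.3  30. ] [564.4 326.7  30. ] [563.  327.1  30. ] WT [562.1 322.1  42.1] 1.2 WS [562.2 326.7  30.6] 1.0
```

Call:
servo_tool(
  targets=[
    [1,[0.11,0.03,0.01],-0.02],
    [1,[0.24,0.064,0.02],-0.04],
    [1,[0.37,0.099,0.03],-0.06],
    [1,[0.5,0.133,0.04],-0.08],
    [1,[0.63,0.168,0.05],-0.09],
  ],
)

```text
clock: 1.78
tcp_pos: [500.4, 52.4, 215.3]
ee_rot: [0.789, -0.614, -0.0, -0.0]
wrist_force: [1.1, -0.3, -0.5]
finger_gap: 87.4
grip_force: 0.0
```

Run:
```python
from plan import *
from station import arm
s=arm.observe();print(s['clock'],s['tcp_pos'],yaw(s),plan(s['tcp_pos'],yaw(s),[446,-126.5,200],-166.2))
```

```text
1.7833 [500.38955429  52.43730043 215.31132751] -165.8200898158177 ([0.5339, 0.3219, 0.051], np.float64(0.0021), 'rows', np.float64(4.5))
```

Call:
servo_tool(
  targets=[
    [1,[0.106,0.064,0.01],0],
    [1,[0.212,0.128,0.02],0],
    [1,[0.318,0.192,0.03],0],
    [1,[0.425,0.257,0.04],0],
    [1,[0.534,0.322,0.05],0],
  ],
)

```text
clock: 2.2
tcp_pos: [445.4, -126.2, 200.6]
ee_rot: [0.788, -0.616, 0.0, -0.0]
wrist_force: [1.5, -0.6, -0.6]
finger_gap: 87.6
grip_force: 0.0
```

Call:
servo_tool(
  targets=[
    [1,[0,0,0],0],
    [1,[0,0,0],0],
  ],
)

```text
clock: 2.37
tcp_pos: [445.4, -126.6, 200.4]
ee_rot: [0.787, -0.618, -0.0, -0.0]
wrist_force: [0.8, -0.6, -0.2]
finger_gap: 87.7
grip_force: 0.0
```

Run:
```python
from m import *;from plan import *
from station import arm
s,w=wrist(arm);print(s['clock'],s['tcp_pos'],yaw(s))
cv2.imwrite('pics/w2.png',w.image);np.savez('w2.npz',**{k:getattr(w,k) for k in('image','depth','fx','fy','cx','cy','R','t')})
W=w.cloud();m=(w.depth>0)&(W[...,2]>88)&(W[...,2]<105)&(abs(W[...,1]+200)<130)&(abs(W[...,0]-470)<80)
T=V(np.load('top0.npz'))
tp=[(373.6,229.2),(399.3,222.6),(425.1,216),(449.6,209.5)]
k,l,st,ce=cv2.connectedComponentsWithStats(m.astype(np.uint8));cs=[]
for i in range(1,k):
    if st[i,4]>200: cs.append(ce[i]);P=W[l==i];print(ce[i].round(1),st[i,4],w.image[l==i].mean(0).round(),'med',np.median(P,0).round(1),'plane96',w.plane(*ce[i],96).round(1))
cs=sorted(cs,key=lambda c:-c[1])
if len(cs)==4:
    for a,b in zip(cs,tp): X,e=tri(w,a,T,b);print(X.round(1),round(e,1))
```

```text
2.3667 [ 445.40307387 -126.60383745  200.44802592] -166.27849987726677
[313.6  44.5] 1365 [133.  71.  40.] med [ 473.1 -243.    96.1] plane96 [ 473.1 -243.    96. ]
[313.5 126.2] 1080 [52. 50. 51.] med [ 459.  -185.3   96.2] plane96 [ 459.  -185.3   96. ]
[313.5 197.1] 950 [ 36. 142. 167.] med [ 445.  -127.9   96.2] plane96 [ 444.9 -127.9   96. ]
```

View pics/w2.png

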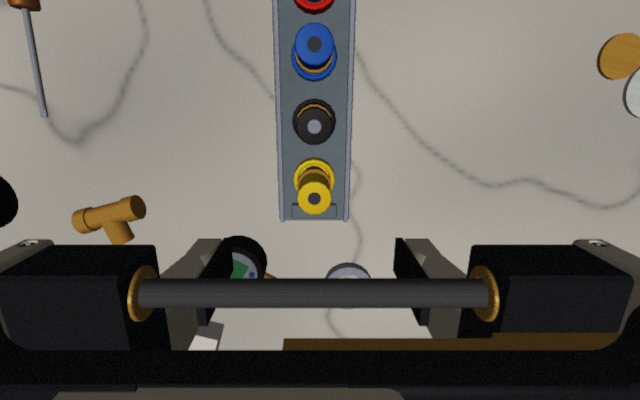

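The wrist view shows yellow (313,197), black (313,126), blue (313,45) and part of red at the top. Cap tops are at z≈96 in both views, and the gripper is lined up with the row. I'll pick yellow first.

Call:
servo_tool(
  targets=[
    [0.65,[0.003,0,0.12],0],
    [0.65,[0.003,0,0.24],0],
    [0.65,[0.003,0,0.35],0],
    [0.65,[0.003,0,0.44],0],
    [0.65,[0.003,0,0.475],0],
  ],
  squeeze=25,
)

```text
clock: 2.83
tcp_pos: [444.8, -125.2, 54.6]
ee_rot: [0.788, -0.616, -0.002, 0.001]
wrist_force: [0.1, -0.1, -0.0]
finger_gap: 60.5
grip_force: 0.0
```

Call:
servo_tool(
  targets=[
    [0.65,[0,0,0],0],
    [0.2,[0,0,0],0],
    [0.2,[0,0,0],0],
    [0.2,[0,0,0],0],
    [0.2,[0,0,0],0],
  ],
)

```text
clock: 3.25
tcp_pos: [447.3, -126.5, 59.1]
ee_rot: [0.787, -0.617, 0.001, -0.001]
wrist_force: [-0.2, 0.2, -0.3]
finger_gap: 35.8
grip_force: 0.0
```

Run:
```python
from plan import *
from station import arm
s=arm.observe();print(s['clock'],s['tcp_pos'],yaw(s),s['grip_force'],s['finger_gap'])
p=s['tcp_pos'];a=[p[0],p[1],165];print(plan(a,yaw(s),[562.8,327.1,165],-182.7))
```

```text
3.25 [ 447.34774544 -126.51357053   59.13451282] -166.13893434964643 0.0 35.80152695156758
([-1.3758, -0.7359, 0.0], np.float64(0.092), 'rows', np.float64(11.2))
```

Call:
servo_tool(
  targets=[
    [0.2,[0,0,0],0],
    [0.2,[0,0,0],0],
    [0.2,[0,0,0],0],
    [0.2,[0,0,0],0],
  ],
)

```text
clock: 3.58
tcp_pos: [446.9, -127.0, 58.8]
ee_rot: [0.787, -0.617, 0.001, -0.0]
wrist_force: [-2.3, 0.9, 7.3]
finger_gap: 29.3
grip_force: 24.9
```

Call:
servo_tool(
  targets=[
    [0.2,[0,0,-0.03],0],
    [0.2,[0,0,-0.1],0],
    [0.2,[0,0,-0.19],0],
    [0.2,[0,0,-0.28],0],
    [0.2,[0,0,-0.34],0],
  ],
)

```text
clock: 4.0
tcp_pos: [446.8, -127.1, 162.9]
ee_rot: [0.787, -0.617, 0.001, -0.001]
wrist_force: [1.4, -0.2, -0.8]
finger_gap: 29.4
grip_force: 24.9
```

Run:
```python
from plan import *
from station import arm
s=arm.observe();print(s['clock'],s['tcp_pos'],yaw(s),s['grip_force'],s['finger_gap'])
print(plan(s['tcp_pos'],yaw(s),[562.8,327.1,165],-182.7))
```

```text
4.0 [ 446.83287769 -127.10091895  162.8674862 ] -166.1764247163002 24.86031264066696 29.352590416576103
([-1.3778, -0.7371, -0.0071], np.float64(0.0918), 'rows', np.float64(11.2))
```

Call:
servo_tool(
  targets=[
    [0.2,[-0.05,-0.027,0],0],
    [0.2,[-0.15,-0.08,0],0],
    [0.2,[-0.26,-0.139,0],0],
    [0.2,[-0.375,-0.2,0],0],
    [0.2,[-0.49,-0.262,0],0],
  ],
)

```text
clock: 4.42
tcp_pos: [487.3, 35.9, 160.7]
ee_rot: [0.787, -0.617, 0.0, -0.0]
wrist_force: [-0.4, -0.1, -1.0]
finger_gap: 29.8
grip_force: 24.9
```

Call:
servo_tool(
  targets=[
    [0.2,[-0.115,-0.062,0],0],
    [0.2,[-0.23,-0.123,0],0],
    [0.2,[-0.345,-0.185,0],0],
    [0.2,[-0.455,-0.243,0],0],
    [0.2,[-0.56,-0.3,0],0],
  ],
)

```text
clock: 4.83
tcp_pos: [534.7, 221.1, 160.4]
ee_rot: [0.787, -0.617, -0.0, 0.0]
wrist_force: [-0.1, -0.7, -1.9]
finger_gap: 29.7
grip_force: 24.9
```

Call:
servo_tool(
  targets=[
    [0.2,[-0.1,-0.053,0],0.02],
    [0.2,[-0.19,-0.101,0],0.045],
    [0.2,[-0.26,-0.139,0],0.07],
    [0.2,[-0.31,-0.165,0],0.085],
    [0.2,[-0.328,-0.175,0],0.092],
  ],
)

```text
clock: 5.25
tcp_pos: [562.4, 329.6, 159.7]
ee_rot: [-0.689, 0.724, 0.0, -0.0]
wrist_force: [0.8, 0.5, -1.6]
finger_gap: 30.0
grip_force: 24.9
```

Call:
servo_tool(
  targets=[
    [0.2,[0,0,0],0],
    [0.2,[0,0,0],0],
    [0.2,[0,0,0],0],
  ],
)

```text
clock: 5.5
tcp_pos: [562.0, 326.5, 160.0]
ee_rot: [-0.69, 0.724, 0.0, -0.0]
wrist_force: [-0.5, -0.8, -2.1]
finger_gap: 29.5
grip_force: 24.9
```

Run:
```python
from plan import *;from m import *
from station import arm
s,w=wrist(arm);print(s['clock'],s['tcp_pos'],yaw(s),s['grip_force'],s['finger_gap'],s['wrist_force'])
print(plan(s['tcp_pos'],yaw(s),[562.8,327.1,58],-182.7))
cv2.imwrite('pics/w3.png',w.image)
```

```text
5.5 [561.95735986 326.52611185 160.0443332 ] 177.28790408923427 24.859381020069122 29.475706385753487 [-0.54089421 -0.76415732 -2.07145316]
([-0.002, -0.0027, 0.3401], np.float64(-0.0001), 'rows', np.float64(2.4))
```

View pics/w3.png

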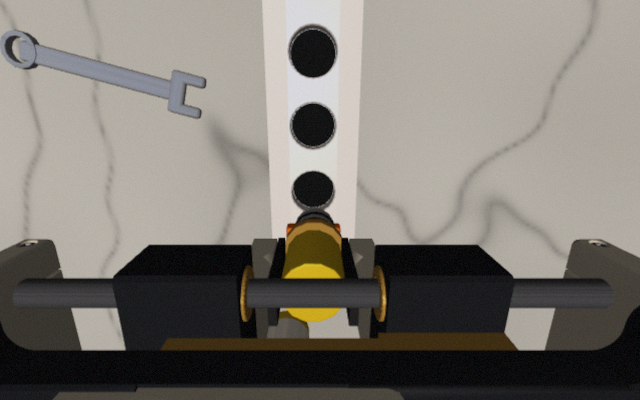

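Yellow is held upright above the free slot nearest the orange block. I'll lower it, slowing at the end.

Call:
servo_tool(
  targets=[
    [0.2,[-0.002,-0.003,0.05],0],
    [0.2,[-0.002,-0.003,0.13],0],
    [0.2,[-0.002,-0.003,0.21],0],
    [0.2,[-0.002,-0.003,0.27],0],
    [0.2,[-0.002,-0.003,0.3],0],
  ],
)

```text
clock: 5.97
tcp_pos: [562.1, 326.1, 67.7]
ee_rot: [-0.69, 0.724, 0.0, -0.002]
wrist_force: [-0.6, -0.2, -1.6]
finger_gap: 29.6
grip_force: 24.9
```

Call:
servo_tool(
  targets=[
    [0.2,[0,0,0.01],0],
    [0.2,[0,0,0.02],0],
    [0.2,[0,0,0.03],0],
    [0.2,[0,0,0.036],0],
    [0.2,[0,0,0.039],0],
  ],
)

```text
clock: 6.38
tcp_pos: [563.5, 328.1, 58.9]
ee_rot: [-0.69, 0.724, 0.0, 0.001]
wrist_force: [-0.9, -0.1, -1.4]
finger_gap: 29.3
grip_force: 24.9
```

Call:
servo_tool(
  targets=[
    [0.2,[0,0,0],0],
    [0.2,[0,0,0.001],0],
    [0.2,[0,0,0.003],0],
  ],
)

```text
clock: 6.63
tcp_pos: [563.5, 328.1, 57.9]
ee_rot: [-0.69, 0.724, -0.0, 0.0]
wrist_force: [-1.8, 0.2, 6.1]
finger_gap: 29.9
grip_force: 24.9
```

Call:
servo_tool(
  targets=[
    [0.45,[0,0,0],0],
    [0.6,[0,0,0],0],
    [0.65,[0,0,0],0],
    [0.65,[0,0,0],0],
  ],
)

```text
clock: 6.97
tcp_pos: [563.3, 327.9, 57.5]
ee_rot: [-0.69, 0.724, -0.0, 0.0]
wrist_force: [0.4, 0.6, 0.0]
finger_gap: 50.9
grip_force: 0.0
```

Call:
servo_tool(
  targets=[
    [0.65,[0,0,-0.03],0],
    [0.65,[0,0,-0.1],0],
    [0.65,[0,0,-0.19],0],
    [0.65,[0,0,-0.28],0],
    [0.65,[0,0,-0.34],0],
  ],
)

```text
clock: 7.38
tcp_pos: [564.1, 328.3, 163.0]
ee_rot: [-0.69, 0.724, -0.0, 0.002]
wrist_force: [-0.7, 0.3, 1.4]
finger_gap: 57.1
grip_force: 0.0
```

Run:
```python
from plan import *;from m import *
from station import arm
s,w=wrist(arm);print(s['clock'],s['tcp_pos'],yaw(s),s['grip_force'],s['finger_gap'])
print(plan(s['tcp_pos'],yaw(s),[459.4,-184.8,160],-166.2))
cv2.imwrite('pics/w4.png',w.image)
```

```text
7.3833 [564.09869301 328.34108649 162.99161812] 177.28371031554198 0.0 57.0938646967895
([1.7251, 0.2675, 0.01], np.float64(-0.0918), 'rows', np.float64(12.6))
```

View pics/w4.png

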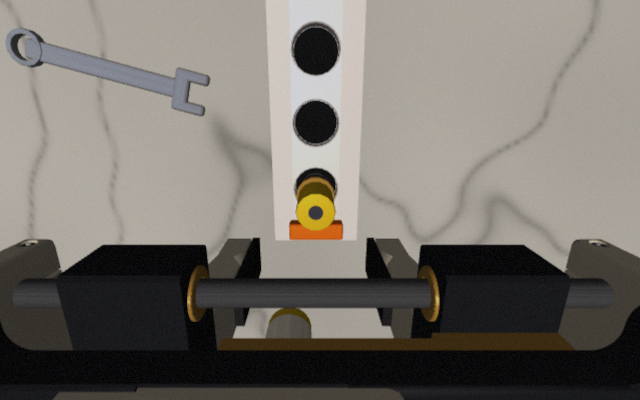

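Yellow stands upright in its slot, at (316,212) beside the orange block. Next is black.

Call:
servo_tool(
  targets=[
    [0.65,[0.08,0.012,0],0],
    [0.65,[0.2,0.031,0],0],
    [0.65,[0.33,0.051,0],0],
    [0.65,[0.46,0.071,0],0],
    [0.65,[0.59,0.091,0],0],
  ],
)

```text
clock: 7.85
tcp_pos: [526.8, 150.9, 159.9]
ee_rot: [-0.69, 0.724, -0.0, 0.0]
wrist_force: [0.6, -1.0, 0.6]
finger_gap: 57.3
grip_force: 0.0
```

Call:
servo_tool(
  targets=[
    [0.65,[0.13,0.02,0],0],
    [0.65,[0.26,0.04,0],0],
    [0.65,[0.39,0.06,0],0],
    [0.65,[0.52,0.081,0],0],
    [0.65,[0.64,0.1,0],0],
  ],
)

```text
clock: 8.27
tcp_pos: [487.6, -39.8, 160.1]
ee_rot: [-0.69, 0.724, -0.0, 0.0]
wrist_force: [0.6, -0.3, -0.5]
finger_gap: 57.2
grip_force: 0.0
```

Call:
servo_tool(
  targets=[
    [0.65,[0.12,0.019,0],-0.02],
    [0.65,[0.24,0.037,0],-0.045],
    [0.65,[0.35,0.054,0],-0.07],
    [0.65,[0.44,0.068,0.005],-0.085],
    [0.65,[0.495,0.077,0.01],-0.092],
  ],
)

```text
clock: 8.68
tcp_pos: [457.5, -187.5, 157.0]
ee_rot: [0.787, -0.616, 0.0, -0.0]
wrist_force: [-0.7, -0.3, -0.3]
finger_gap: 56.9
grip_force: 0.0
```

Call:
servo_tool(
  targets=[
    [0.65,[0,0,0],0],
    [0.65,[0,0,0],0],
    [0.65,[0,0,0],0],
  ],
)

```text
clock: 8.93
tcp_pos: [458.3, -185.0, 156.7]
ee_rot: [0.787, -0.617, 0.0, -0.0]
wrist_force: [-0.5, -1.0, -0.3]
finger_gap: 56.9
grip_force: 0.0
```

```bash
cat > caps.py <<'E'
from plan import *;from m import *
from station import arm
import sys
def look(goal):
    s,w=wrist(arm);print(round(s['clock'],2),s['tcp_pos'].round(1) if hasattr(s['tcp_pos'],'round') else s['tcp_pos'],round(yaw(s),1))
    W=w.cloud();m=(w.depth>0)&(W[...,2]>88)&(W[...,2]<105)&(abs(W[...,1]+200)<130)&(abs(W[...,0]-470)<80)
    k,l,st,ce=cv2.connectedComponentsWithStats(m.astype(np.uint8))
    for i in range(1,k):
        if st[i,4]>200: print(ce[i].round(),st[i,4],w.image[l==i].mean(0).round(),w.plane(*ce[i],96).round(1),np.median(W[l==i][:,2]).round(1))
    print(plan(s['tcp_pos'],yaw(s),goal,-166.2))
look([float(x) for x in sys.argv[1:4]])
E
python3 caps.py 459.4 -184.8 58
```

```text
8.93 [ 458.3 -185.   156.7] -166.2
[312.  32.] 2024 [ 56.  58. 185.] [ 487.4 -301.3   96. ] 96.0
[312. 131.] 1530 [147.  77.  42.] [ 473.3 -243.7   96. ] 96.1
[312. 214.] 1314 [42. 42. 43.] [ 459.3 -186.6   96. ] 96.1
([0.0001, -0.0036, 0.3291], np.float64(-0.0002), 'rows', np.float64(2.4))
```

Call:
servo_tool(
  targets=[
    [0.65,[0.003,-0.003,0.06],0],
    [0.65,[0.003,-0.003,0.15],0],
    [0.65,[0.003,-0.003,0.24],0],
    [0.65,[0.003,-0.003,0.3],0],
    [0.5,[0.003,-0.003,0.328],0],
  ],
)

```text
clock: 9.4
tcp_pos: [458.2, -184.8, 55.8]
ee_rot: [0.787, -0.617, -0.001, 0.001]
wrist_force: [-0.2, -0.4, 0.3]
finger_gap: 54.0
grip_force: 0.0
```

Call:
servo_tool(
  targets=[
    [0.2,[0,0,0],0],
    [0.2,[0,0,0],0],
    [0.2,[0,0,0],0],
    [0.2,[0,0,0],0],
    [0.2,[0,0,0],0],
  ],
)

```text
clock: 9.82
tcp_pos: [460.3, -185.8, 59.2]
ee_rot: [0.787, -0.617, 0.001, -0.001]
wrist_force: [-0.8, 0.9, 3.3]
finger_gap: 29.4
grip_force: 24.9
```

Call:
servo_tool(
  targets=[
    [0.2,[0,0,0],0],
    [0.2,[0,0,0],0],
  ],
)

```text
clock: 9.98
tcp_pos: [460.3, -185.9, 59.2]
ee_rot: [0.787, -0.617, 0.001, -0.001]
wrist_force: [-0.8, 2.1, 7.3]
finger_gap: 29.8
grip_force: 25.0
```

Call:
servo_tool(
  targets=[
    [0.2,[0,0,-0.03],0],
    [0.2,[0,0,-0.1],0],
    [0.2,[0,0,-0.19],0],
    [0.2,[0,0,-0.28],0],
    [0.2,[0,0,-0.34],0],
  ],
)

```text
clock: 10.4
tcp_pos: [459.6, -186.1, 162.9]
ee_rot: [0.787, -0.617, 0.001, -0.0]
wrist_force: [0.5, 0.1, -2.1]
finger_gap: 29.4
grip_force: 24.9
```

Call:
servo_tool(
  targets=[
    [0.2,[-0.05,-0.025,0],0],
    [0.2,[-0.15,-0.074,0],0],
    [0.2,[-0.26,-0.128,0],0],
    [0.2,[-0.375,-0.185,0],0],
    [0.2,[-0.49,-0.241,0],0],
  ],
)

```text
clock: 10.82
tcp_pos: [494.0, -24.6, 160.7]
ee_rot: [0.787, -0.617, 0.0, -0.0]
wrist_force: [1.1, -1.2, -2.6]
finger_gap: 29.5
grip_force: 24.9
```

Call:
servo_tool(
  targets=[
    [0.2,[-0.115,-0.057,0],0],
    [0.2,[-0.23,-0.113,0],0],
    [0.2,[-0.345,-0.17,0],0],
    [0.2,[-0.455,-0.224,0],0],
    [0.2,[-0.56,-0.2755,0],0],
  ],
)

```text
clock: 11.23
tcp_pos: [534.2, 158.9, 160.6]
ee_rot: [0.787, -0.617, -0.0, -0.0]
wrist_force: [1.4, -1.4, -2.3]
finger_gap: 29.3
grip_force: 24.9
```

Call:
servo_tool(
  targets=[
    [0.2,[-0.1,-0.049,0],0.02],
    [0.2,[-0.19,-0.094,0],0.045],
    [0.2,[-0.265,-0.13,0],0.07],
    [0.2,[-0.32,-0.157,0],0.085],
    [0.2,[-0.338,-0.1665,0],0.092],
  ],
)

```text
clock: 11.65
tcp_pos: [558.9, 269.9, 160.0]
ee_rot: [-0.69, 0.724, 0.0, -0.0]
wrist_force: [0.4, -0.6, -1.3]
finger_gap: 29.2
grip_force: 24.9
```

Call:
servo_tool(
  targets=[
    [0.2,[0,0,0],0],
    [0.2,[0,0,0],0],
    [0.2,[0,0,0],0],
  ],
)

```text
clock: 11.9
tcp_pos: [558.3, 266.6, 160.1]
ee_rot: [-0.69, 0.724, 0.0, -0.0]
wrist_force: [-0.7, 0.0, -1.2]
finger_gap: 29.7
grip_force: 24.9
```

```bash
cat > goal.py <<'E'
from plan import *
from station import arm
import sys
s=arm.observe();print(round(s['clock'],2),s['tcp_pos'],yaw(s),s['grip_force'],s['finger_gap'],s['wrist_force'])
print(plan(s['tcp_pos'],yaw(s),[float(x) for x in sys.argv[1:4]],float(sys.argv[4])))
E
python3 goal.py 560.1 267.3 58.2 -182.7
```

```text
11.9 [558.34322315 266.59567053 160.07482485] 177.28684535419944 24.93728220462799 29.66278264531491 [-7.39045840e-01  5.15751034e-04 -1.24817052e+00]
([-0.0026, -0.0057, 0.3396], np.float64(-0.0001), 'rows', np.float64(2.4))
```

Call:
servo_tool(
  targets=[
    [0.2,[-0.001,-0.003,0.05],0],
    [0.2,[-0.001,-0.003,0.13],0],
    [0.2,[-0.001,-0.003,0.21],0],
    [0.2,[-0.001,-0.003,0.27],0],
    [0.2,[-0.001,-0.003,0.3],0],
  ],
)

```text
clock: 12.32
tcp_pos: [558.4, 265.8, 67.8]
ee_rot: [-0.69, 0.724, 0.0, -0.002]
wrist_force: [0.8, -0.6, -1.3]
finger_gap: 29.6
grip_force: 24.9
```

Call:
servo_tool(
  targets=[
    [0.2,[0,0,0.01],0],
    [0.2,[0,0,0.02],0],
    [0.2,[0,0,0.03],0],
    [0.2,[0,0,0.036],0],
    [0.2,[0,0,0.039],0],
  ],
)

```text
clock: 12.73
tcp_pos: [560.1, 267.9, 59.0]
ee_rot: [-0.69, 0.724, -0.0, 0.001]
wrist_force: [-0.0, 0.6, -2.1]
finger_gap: 29.5
grip_force: 24.9
```

Call:
servo_tool(
  targets=[
    [0.2,[0,0,0],0],
    [0.2,[0,0,0.001],0],
    [0.2,[0,0,0.003],0],
  ],
)

```text
clock: 12.98
tcp_pos: [560.0, 268.0, 58.2]
ee_rot: [-0.69, 0.724, -0.0, 0.001]
wrist_force: [-3.4, 0.4, 8.6]
finger_gap: 29.5
grip_force: 25.0
```

Call:
servo_tool(
  targets=[
    [0.45,[0,0,0],0],
    [0.6,[0,0,0],0],
    [0.65,[0,0,0],0],
    [0.65,[0,0,0],0],
  ],
)

```text
clock: 13.32
tcp_pos: [559.8, 267.8, 57.4]
ee_rot: [-0.69, 0.724, -0.0, 0.0]
wrist_force: [-0.6, 0.1, 0.0]
finger_gap: 50.8
grip_force: 0.0
```

Call:
servo_tool(
  targets=[
    [0.65,[0,0,-0.03],0],
    [0.65,[0,0,-0.1],0],
    [0.65,[0,0,-0.19],0],
    [0.65,[0,0,-0.28],0],
    [0.65,[0,0,-0.34],0],
  ],
)

```text
clock: 13.73
tcp_pos: [560.5, 268.1, 162.8]
ee_rot: [-0.69, 0.724, -0.0, 0.001]
wrist_force: [0.5, -0.1, 0.3]
finger_gap: 56.7
grip_force: 0.0
```

Call:
servo_tool(
  targets=[
    [0.65,[0.08,0.01,0],0],
    [0.65,[0.2,0.024,0],0],
    [0.65,[0.33,0.04,0],0],
    [0.65,[0.46,0.056,0],0],
    [0.65,[0.59,0.072,0],0],
  ],
)

```text
clock: 14.15
tcp_pos: [529.1, 90.5, 160.2]
ee_rot: [-0.69, 0.724, -0.0, 0.0]
wrist_force: [1.3, -0.8, -0.5]
finger_gap: 57.0
grip_force: 0.0
```

Call:
servo_tool(
  targets=[
    [0.65,[0.13,0.016,0],0],
    [0.65,[0.26,0.032,0],0],
    [0.65,[0.39,0.047,0],0],
    [0.65,[0.52,0.063,0],0],
    [0.65,[0.64,0.078,0],0],
  ],
)

```text
clock: 14.57
tcp_pos: [496.5, -100.6, 160.4]
ee_rot: [-0.69, 0.724, -0.0, 0.0]
wrist_force: [1.2, -1.2, 0.3]
finger_gap: 56.7
grip_force: 0.0
```

Call:
servo_tool(
  targets=[
    [0.65,[0.12,0.015,0],-0.02],
    [0.65,[0.24,0.029,0],-0.045],
    [0.65,[0.35,0.042,0],-0.07],
    [0.65,[0.44,0.053,0.005],-0.085],
    [0.65,[0.485,0.058,0.01],-0.092],
  ],
)

```text
clock: 14.98
tcp_pos: [472.1, -245.9, 157.1]
ee_rot: [0.787, -0.617, 0.0, -0.0]
wrist_force: [-0.2, -0.2, -0.5]
finger_gap: 57.3
grip_force: 0.0
```

Call:
servo_tool(
  targets=[
    [0.65,[0,0,0],0],
    [0.65,[0,0,0],0],
    [0.65,[0,0,0],0],
  ],
)

```text
clock: 15.23
tcp_pos: [472.9, -242.9, 156.8]
ee_rot: [0.787, -0.617, 0.0, -0.0]
wrist_force: [0.1, 0.6, 0.5]
finger_gap: 57.0
grip_force: 0.0
```

```bash
python3 caps.py 473.3 -242.8 58.5
```

```text
15.23 [ 472.9 -242.9  156.8] -166.2
[312. 130.] 1546 [ 55.  57. 186.] [ 487.5 -302.    96. ] 96.1
[312. 213.] 1304 [128.  61.  28.] [ 473.6 -244.8   96. ] 96.1
([-0.0001, -0.0015, 0.3275], np.float64(-0.0001), 'rows', np.float64(2.4))
```

Call:
servo_tool(
  targets=[
    [0.65,[0.003,-0.001,0.06],0],
    [0.65,[0.003,-0.001,0.15],0],
    [0.65,[0.003,-0.001,0.24],0],
    [0.65,[0.003,-0.001,0.3],0],
    [0.5,[0.003,-0.001,0.328],0],
  ],
)

```text
clock: 15.7
tcp_pos: [472.2, -242.7, 55.8]
ee_rot: [0.787, -0.617, -0.001, 0.001]
wrist_force: [-0.9, 0.0, -0.0]
finger_gap: 54.0
grip_force: 0.0
```

Call:
servo_tool(
  targets=[
    [0.2,[0,0,0],0],
    [0.2,[0,0,0],0],
    [0.2,[0,0,0],0],
    [0.2,[0,0,0],0],
    [0.2,[0,0,0],0],
  ],
)

```text
clock: 16.12
tcp_pos: [474.3, -244.1, 59.3]
ee_rot: [0.787, -0.617, 0.001, -0.001]
wrist_force: [0.2, 0.9, 4.1]
finger_gap: 29.8
grip_force: 24.9
```

Call:
servo_tool(
  targets=[
    [0.2,[0,0,0],0],
    [0.2,[0,0,0],0],
  ],
)

```text
clock: 16.28
tcp_pos: [474.3, -244.2, 59.3]
ee_rot: [0.787, -0.617, 0.001, -0.001]
wrist_force: [-1.1, 1.4, 7.4]
finger_gap: 29.7
grip_force: 25.0
```

```bash
python3 goal.py 557.2 207.6 58.2 -182.7
```

```text
16.28 [ 474.31504261 -244.20331123   59.28336144] -166.16364697972995 24.956806898117065 29.697503747759527 [-1.12723129  1.4061745   7.37464081]
([-1.3962, -0.6284, 0.0036], np.float64(0.0919), 'rows', np.float64(11.0))
```

Call:
servo_tool(
  targets=[
    [0.2,[0,0,-0.03],0],
    [0.2,[0,0,-0.1],0],
    [0.2,[0,0,-0.19],0],
    [0.2,[0,0,-0.28],0],
    [0.2,[0,0,-0.34],0],
  ],
)

```text
clock: 16.7
tcp_pos: [473.5, -244.3, 162.9]
ee_rot: [0.787, -0.617, 0.001, -0.0]
wrist_force: [0.4, 0.1, -2.8]
finger_gap: 29.5
grip_force: 24.9
```

Call:
servo_tool(
  targets=[
    [0.2,[-0.05,-0.022,0],0],
    [0.2,[-0.15,-0.067,0],0],
    [0.2,[-0.26,-0.117,0],0],
    [0.2,[-0.375,-0.169,0],0],
    [0.2,[-0.49,-0.22,0],0],
  ],
)

```text
clock: 17.12
tcp_pos: [501.7, -84.3, 160.5]
ee_rot: [0.787, -0.617, -0.0, -0.0]
wrist_force: [1.8, -0.2, -1.8]
finger_gap: 29.7
grip_force: 24.9
```

Call:
servo_tool(
  targets=[
    [0.2,[-0.115,-0.052,0],0],
    [0.2,[-0.23,-0.104,0],0],
    [0.2,[-0.345,-0.155,0],0],
    [0.2,[-0.455,-0.205,0],0],
    [0.2,[-0.56,-0.252,0],0],
  ],
)

```text
clock: 17.53
tcp_pos: [535.1, 97.5, 160.5]
ee_rot: [0.787, -0.617, -0.0, -0.0]
wrist_force: [0.1, 0.3, -1.5]
finger_gap: 29.5
grip_force: 24.9
```

Call:
servo_tool(
  targets=[
    [0.2,[-0.1,-0.045,0],0.02],
    [0.2,[-0.19,-0.086,0],0.045],
    [0.2,[-0.27,-0.122,0],0.07],
    [0.2,[-0.325,-0.147,0],0.085],
    [0.2,[-0.346,-0.156,0],0.092],
  ],
)

```text
clock: 17.95
tcp_pos: [556.2, 210.0, 160.0]
ee_rot: [-0.69, 0.724, 0.0, -0.0]
wrist_force: [1.2, -1.4, -2.4]
finger_gap: 29.6
grip_force: 24.9
```

Call:
servo_tool(
  targets=[
    [0.2,[0,0,0],0],
    [0.2,[0,0,0],0],
    [0.2,[0,0,0],0],
  ],
)

```text
clock: 18.2
tcp_pos: [555.7, 206.8, 160.0]
ee_rot: [-0.69, 0.724, 0.0, -0.0]
wrist_force: [-0.3, -0.1, -2.1]
finger_gap: 29.7
grip_force: 24.9
```

```bash
python3 goal.py 557.2 207.6 58.2 -182.7
```

```text
18.2 [555.7370302  206.83959564 160.03500818] 177.2844817742198 24.937891960144043 29.68627082932741 [-0.26637899 -0.12877548 -2.06795489]
([-0.0028, -0.0048, 0.3395], np.float64(-0.0001), 'rows', np.float64(2.4))
```

Call:
servo_tool(
  targets=[
    [0.2,[0,-0.002,0.05],0],
    [0.2,[0,-0.002,0.13],0],
    [0.2,[0,-0.002,0.21],0],
    [0.2,[0,-0.002,0.27],0],
    [0.2,[0,-0.002,0.3],0],
  ],
)

```text
clock: 18.62
tcp_pos: [555.4, 205.7, 67.8]
ee_rot: [-0.69, 0.724, 0.0, -0.002]
wrist_force: [0.1, 0.2, -2.2]
finger_gap: 29.5
grip_force: 24.9
```

Call:
servo_tool(
  targets=[
    [0.2,[0,0,0.01],0],
    [0.2,[0,0,0.02],0],
    [0.2,[0,0,0.03],0],
    [0.2,[0,0,0.036],0],
    [0.2,[0,0,0.039],0],
  ],
)

```text
clock: 19.03
tcp_pos: [557.1, 207.8, 58.9]
ee_rot: [-0.69, 0.724, -0.0, 0.001]
wrist_force: [0.5, -0.0, -3.1]
finger_gap: 29.6
grip_force: 24.9
```

Call:
servo_tool(
  targets=[
    [0.2,[0,0,0],0],
    [0.2,[0,0,0.001],0],
    [0.2,[0,0,0.003],0],
  ],
)

```text
clock: 19.28
tcp_pos: [557.1, 207.9, 58.3]
ee_rot: [-0.69, 0.724, -0.0, 0.0]
wrist_force: [-4.4, -0.1, 8.9]
finger_gap: 29.6
grip_force: 25.0
```

Call:
servo_tool(
  targets=[
    [0.45,[0,0,0],0],
    [0.6,[0,0,0],0],
    [0.65,[0,0,0],0],
    [0.65,[0,0,0],0],
  ],
)

```text
clock: 19.62
tcp_pos: [556.9, 207.7, 57.5]
ee_rot: [-0.69, 0.724, -0.0, 0.0]
wrist_force: [-0.2, 0.7, 0.1]
finger_gap: 51.0
grip_force: 0.0
```

Call:
servo_tool(
  targets=[
    [0.65,[0,0,-0.03],0],
    [0.65,[0,0,-0.1],0],
    [0.65,[0,0,-0.19],0],
    [0.65,[0,0,-0.28],0],
    [0.65,[0,0,-0.34],0],
  ],
)

```text
clock: 20.03
tcp_pos: [557.7, 207.9, 162.8]
ee_rot: [-0.69, 0.724, -0.001, 0.001]
wrist_force: [0.9, 0.2, 0.4]
finger_gap: 56.8
grip_force: 0.0
```

Call:
servo_tool(
  targets=[
    [0.65,[0.08,0.007,0],0],
    [0.65,[0.2,0.018,0],0],
    [0.65,[0.33,0.029,0],0],
    [0.65,[0.46,0.041,0],0],
    [0.65,[0.59,0.052,0],0],
  ],
)

```text
clock: 20.45
tcp_pos: [532.2, 30.1, 160.3]
ee_rot: [-0.69, 0.723, -0.0, 0.0]
wrist_force: [1.0, -0.2, -0.1]
finger_gap: 56.9
grip_force: 0.0
```

Call:
servo_tool(
  targets=[
    [0.65,[0.13,0.012,0],0],
    [0.65,[0.26,0.023,0],0],
    [0.65,[0.39,0.035,0],0],
    [0.65,[0.52,0.046,0],0],
    [0.65,[0.64,0.057,0],0],
  ],
)

```text
clock: 20.87
tcp_pos: [506.0, -161.4, 160.4]
ee_rot: [-0.69, 0.724, -0.0, 0.0]
wrist_force: [1.0, -0.6, -0.2]
finger_gap: 56.8
grip_force: 0.0
```

Call:
servo_tool(
  targets=[
    [0.65,[0.12,0.011,0],-0.02],
    [0.65,[0.24,0.021,0],-0.045],
    [0.65,[0.35,0.031,0],-0.07],
    [0.65,[0.435,0.038,0.005],-0.085],
    [0.65,[0.475,0.042,0.01],-0.092],
  ],
)

```text
clock: 21.28
tcp_pos: [486.5, -304.1, 157.0]
ee_rot: [0.787, -0.617, 0.0, 0.0]
wrist_force: [0.5, 0.3, -0.6]
finger_gap: 56.8
grip_force: 0.0
```

Call:
servo_tool(
  targets=[
    [0.65,[0,0,0],0],
    [0.65,[0,0,0],0],
    [0.65,[0,0,0],0],
  ],
)

```text
clock: 21.53
tcp_pos: [487.1, -300.8, 156.8]
ee_rot: [0.787, -0.617, 0.0, -0.0]
wrist_force: [-0.3, 0.4, -0.2]
finger_gap: 56.9
grip_force: 0.0
```

```bash
python3 caps.py 487.5 -301.0 58.5
```

```text
21.53 [ 487.1 -300.8  156.8] -166.2
[312. 213.] 1312 [ 42.  42. 160.] [ 487.8 -303.    96. ] 96.1
([0.0009, -0.001, 0.3275], np.float64(-0.0001), 'rows', np.float64(2.4))
```

Call:
servo_tool(
  targets=[
    [0.65,[0.004,-0.001,0.06],0],
    [0.65,[0.004,-0.001,0.15],0],
    [0.65,[0.004,-0.001,0.24],0],
    [0.65,[0.004,-0.001,0.3],0],
    [0.5,[0.004,-0.001,0.328],0],
  ],
)

```text
clock: 22.0
tcp_pos: [486.6, -300.7, 55.7]
ee_rot: [0.787, -0.617, -0.002, 0.001]
wrist_force: [0.1, -0.2, -0.0]
finger_gap: 53.8
grip_force: 0.0
```

Call:
servo_tool(
  targets=[
    [0.2,[0,0,0],0],
    [0.2,[0,0,0],0],
    [0.2,[0,0,0],0],
    [0.2,[0,0,0],0],
    [0.2,[0,0,0],0],
  ],
)

```text
clock: 22.42
tcp_pos: [488.7, -302.4, 59.5]
ee_rot: [0.787, -0.617, 0.001, -0.001]
wrist_force: [0.3, 0.9, 3.0]
finger_gap: 29.7
grip_force: 25.0
```

Call:
servo_tool(
  targets=[
    [0.2,[0,0,0],0],
    [0.2,[0,0,0],0],
  ],
)

```text
clock: 22.58
tcp_pos: [488.7, -302.5, 59.4]
ee_rot: [0.787, -0.617, 0.001, -0.0]
wrist_force: [-0.2, 2.3, 6.5]
finger_gap: 29.5
grip_force: 25.0
```

```bash
python3 goal.py 554.4 147.5 58.2 -182.7
```

```text
22.58 [ 488.72190911 -302.51447726   59.40573509] -166.16152418171603 24.96108591556549 29.536001763943105 [-0.17101585  2.31030904  6.53003941]
([-1.4041, -0.5714, 0.004], np.float64(0.0919), 'rows', np.float64(10.9))
```

Call:
servo_tool(
  targets=[
    [0.2,[0,0,-0.03],0],
    [0.2,[0,0,-0.1],0],
    [0.2,[0,0,-0.19],0],
    [0.2,[0,0,-0.28],0],
    [0.2,[0,0,-0.34],0],
  ],
)

```text
clock: 23.0
tcp_pos: [488.0, -302.6, 163.1]
ee_rot: [0.787, -0.617, 0.001, -0.0]
wrist_force: [0.4, -1.1, -1.2]
finger_gap: 29.4
grip_force: 24.9
```

Call:
servo_tool(
  targets=[
    [0.2,[-0.05,-0.02,0],0],
    [0.2,[-0.15,-0.061,0],0],
    [0.2,[-0.26,-0.106,0],0],
    [0.2,[-0.375,-0.153,0],0],
    [0.2,[-0.49,-0.2,0],0],
  ],
)

```text
clock: 23.42
tcp_pos: [510.3, -143.9, 160.5]
ee_rot: [0.787, -0.617, -0.0, -0.0]
wrist_force: [1.3, -0.0, -2.0]
finger_gap: 29.4
grip_force: 24.9
```

Call:
servo_tool(
  targets=[
    [0.2,[-0.115,-0.047,0],0],
    [0.2,[-0.23,-0.094,0],0],
    [0.2,[-0.345,-0.14,0],0],
    [0.2,[-0.455,-0.185,0],0],
    [0.2,[-0.56,-0.228,0],0],
  ],
)

```text
clock: 23.83
tcp_pos: [536.7, 36.2, 160.6]
ee_rot: [0.787, -0.617, 0.0, -0.0]
wrist_force: [0.6, 1.2, -1.3]
finger_gap: 29.5
grip_force: 24.9
```

Call:
servo_tool(
  targets=[
    [0.2,[-0.1,-0.041,0],0.02],
    [0.2,[-0.19,-0.077,0],0.045],
    [0.2,[-0.275,-0.112,0],0.07],
    [0.2,[-0.33,-0.134,0],0.085],
    [0.2,[-0.354,-0.144,0],0.092],
  ],
)

```text
clock: 24.25
tcp_pos: [553.7, 150.1, 160.3]
ee_rot: [-0.69, 0.724, 0.0, 0.0]
wrist_force: [-0.6, -0.7, -1.3]
finger_gap: 29.5
grip_force: 24.9
```

Call:
servo_tool(
  targets=[
    [0.2,[0,0,0],0],
    [0.2,[0,0,0],0],
    [0.2,[0,0,0],0],
  ],
)

```text
clock: 24.5
tcp_pos: [553.3, 147.2, 160.1]
ee_rot: [-0.69, 0.724, 0.0, -0.0]
wrist_force: [-0.4, 0.4, -2.1]
finger_gap: 29.6
grip_force: 24.9
```

```bash
python3 goal.py 554.4 147.5 58.3 -182.7
```

```text
24.5 [553.30834864 147.17229097 160.11633044] 177.2811901004136 24.945706129074097 29.63652865729504 [-0.41932068  0.39552338 -2.08601049]
([-0.0013, -0.0036, 0.3394], np.float64(-0.0001), 'rows', np.float64(2.4))
```

Call:
servo_tool(
  targets=[
    [0.2,[0.002,0,0.05],0],
    [0.2,[0.002,0,0.13],0],
    [0.2,[0.002,0,0.21],0],
    [0.2,[0.002,0,0.27],0],
    [0.2,[0.002,0,0.3],0],
  ],
)

```text
clock: 24.92
tcp_pos: [552.2, 145.5, 67.8]
ee_rot: [-0.69, 0.724, 0.0, -0.002]
wrist_force: [0.4, -0.9, -1.4]
finger_gap: 29.6
grip_force: 24.9
```

Call:
servo_tool(
  targets=[
    [0.2,[0,0,0.01],0],
    [0.2,[0,0,0.02],0],
    [0.2,[0,0,0.03],0],
    [0.2,[0,0,0.036],0],
    [0.2,[0,0,0.039],0],
  ],
)

```text
clock: 25.33
tcp_pos: [554.0, 147.3, 58.9]
ee_rot: [-0.69, 0.724, -0.0, 0.001]
wrist_force: [-0.7, -0.1, -0.8]
finger_gap: 29.4
grip_force: 24.9
```

Call:
servo_tool(
  targets=[
    [0.2,[0,0,0],0],
    [0.2,[0,0,0.001],0],
    [0.2,[0,0,0.003],0],
  ],
)

```text
clock: 25.58
tcp_pos: [554.0, 147.4, 58.4]
ee_rot: [-0.69, 0.724, -0.0, 0.0]
wrist_force: [-3.8, 0.7, 12.1]
finger_gap: 29.6
grip_force: 25.0
```

Release, rise, and move back toward +y so the wrist camera sees the whole rack. Tool x points to −y, so that is a negative x shift.

Call:
servo_tool(
  targets=[
    [0.45,[0,0,0],0],
    [0.6,[0,0,0],0],
    [0.65,[0,0,0],0],
    [0.65,[0,0,0],0],
  ],
)

```text
clock: 25.92
tcp_pos: [553.7, 147.2, 57.5]
ee_rot: [-0.69, 0.724, -0.0, 0.0]
wrist_force: [0.2, -0.1, 0.2]
finger_gap: 50.5
grip_force: 0.0
```

Call:
servo_tool(
  targets=[
    [0.65,[0,0,-0.03],0],
    [0.65,[0,0,-0.12],0],
    [0.65,[0,0,-0.24],0],
    [0.65,[0,0,-0.36],0],
    [0.65,[0,0,-0.45],0],
  ],
)

```text
clock: 26.33
tcp_pos: [554.3, 147.2, 196.1]
ee_rot: [-0.69, 0.724, -0.001, 0.001]
wrist_force: [1.8, 0.8, 0.5]
finger_gap: 57.1
grip_force: 0.0
```

Call:
servo_tool(
  targets=[
    [0.65,[-0.08,0,-0.05],0],
    [0.65,[-0.18,0,-0.1],0],
    [0.65,[-0.28,0,-0.15],0],
    [0.65,[-0.38,0,-0.2],0],
    [0.65,[-0.43,0,-0.22],0],
  ],
)

```text
clock: 26.75
tcp_pos: [560.5, 279.0, 261.5]
ee_rot: [-0.69, 0.723, -0.0, 0.002]
wrist_force: [-0.0, -0.2, 0.8]
finger_gap: 57.2
grip_force: 0.0
```

Call:
servo_tool(
  targets=[
    [0.65,[0,0,0],0],
    [0.65,[0,0,0],0],
    [0.65,[0,0,0],0],
    [0.65,[0,0,0],0],
  ],
)

```text
clock: 27.08
tcp_pos: [559.5, 275.0, 258.1]
ee_rot: [-0.69, 0.724, 0.0, -0.0]
wrist_force: [-0.8, -0.3, 0.1]
finger_gap: 57.3
grip_force: 0.0
```

Run:
```python
from m import *
from station import arm
s,w=wrist(arm);print(s['clock'],s['tcp_pos'])
cv2.imwrite('pics/w9.png',w.image);c=arm.read_camera('side');cv2.imwrite('pics/s9.png',cv2.resize(c['image'][90:230,200:360],None,fx=4,fy=4))
W=w.cloud();m=(w.depth>0)&(W[...,2]>90)&(W[...,2]<105)&(abs(W[...,1]-235)<130)&(abs(W[...,0]-558)<40)
k,l,st,ce=cv2.connectedComponentsWithStats(m.astype(np.uint8))
for i in range(1,k):
    if st[i,4]>150: print(ce[i].round(),st[i,4],w.image[l==i].mean(0).round(),w.plane(*ce[i],95).round(1),np.median(W[l==i][:,2]).round(1))
```

```text
27.0833 [559.50172859 275.03176443 258.11794212]
[312.  47.] 893 [ 53.  55. 173.] [553.5 148.6  95. ] 95.1
[312. 115.] 742 [139.  76.  44.] [556.6 208.7  95. ] 95.1
[312. 175.] 647 [52. 50. 51.] [559.5 268.3  95. ] 95.2
[312. 229.] 574 [ 34. 144. 174.] [562.6 327.6  95. ] 95.3
```

View pics/w9.png

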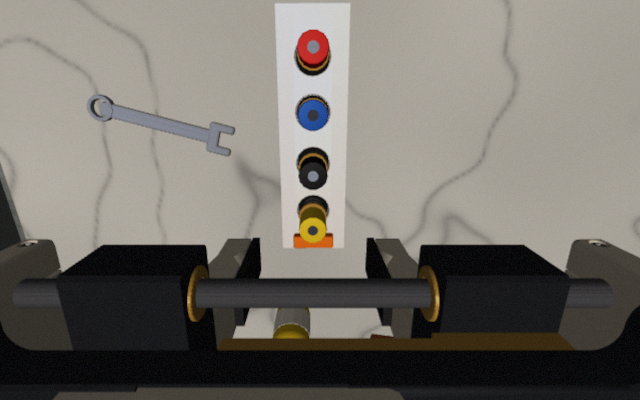

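View pics/s9.png

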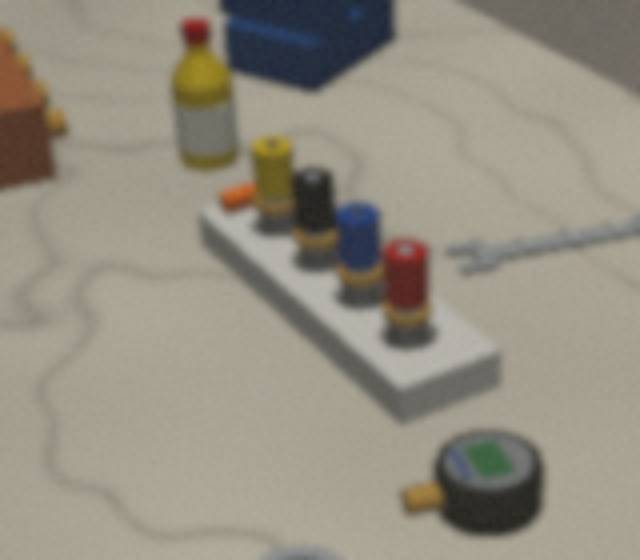

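Both views show all four upright: yellow (313,229) by the orange block, then black (313,175), blue (313,114) and red (313,47). Their tops are at z≈95, so they are fully seated and within 2 mm of the slot centres.

```bash
python3 -c "
from station import arm
print(arm.job_done())"
```

```text
the job is handed in; nothing more can be done
None
```

All four cartridges stand fully seated in the white rack in reverse order (from its orange block: yellow, black, blue, red), and the job was handed in at about 27 s of the 109 s allowed; the hand-in returned no verdict.

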